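Slide the drilled steel plate out over the stand's edge

ROBOT

A 6-joint arm with a two-finger parallel gripper is mounted at the origin on the work surface. World frame = base frame: x ahead of the robot, y to its left, z up, the work surface at z = 0. Lengths are in m, angles in rad, forces in N, time in s.
With the tool pointing down it reaches from about 0.375 to 0.9 m from the base axis. Payload 3.1 kg.
Tool frame: the origin (TCP) lies midway between the tips of the shut fingers; the grasp point (between the pads) lies 19 mm behind it; z points along the fingers, y is the direction in which the jaws open and shut (so a half turn about z gives the same grasp; the last joint's range is limited). The gripper opens to 87 mm and grips with 3 to 60 N. Pads are 19 mm wide; open, the fingers measure 117 mm over their backs; the gripper's body (75 mm by 190 mm) begins 51 mm behind the grasp point.
Start: joints at [-1.361, 0.527, 1.433, -0, 1.181, -0.178], TCP at [0.237, -0.578, 0.223] pointing down, gripper open.
Joint ranges: [-3.08, 3.08], [-0.75, 2.2], [0.22, 2.44], [-1.43, 4.57], [0, 2.65], [-2.85, 2.85]. Speed limits (rad/s): [2.79, 2.79, 3.14, 3.14, 3.14, 3.14].

INTERFACE

Orientations are given as a unit quaternion [x, y, z, w].
In Python, from rig import robot gives the robot as it stands.
- The arm moves only by the tool move_arm, never from a script. Its argument "rows" is one flat list of numbers, 7 for each row, row after row: the shift along the world's x, y, z in mm, then the turn, a rotation vector about the world's x, y, z in rad, then the closure, from 0 (fully open) to 1 (shut). A call has 1 to 12 rows; each row shifts and turns the commanded pose from where the row before left it; what a row does not reach is not made up. A row lasts 1/10 s, in which the tool goes at most 50 mm and 8.59 degrees, less where a joint would pass 70% of its speed; a pose out of reach is approached as far as the arm can. A call with a gripper value outside its range is refused whole. The fingers move at their own pace and stop on an object; "grip_force" is the grip in N (left out, the last holds). Time passes only in rows, so rows that do not move let the fingers close. It gives the time, the measured TCP pose, the force and the opening at its end, in the units of the state.
- robot.get_obs(): the state, without advancing time (a new reading comes with each control period).
- robot.camera(name): name is "scene" or "top"; returns a dict with "color" (400x640x3 uint8, red, green, blue), "z_map" (400x640 float32, m along the optical axis (not along the pixel's ray), 0 where there is no reading), "camera_matrix" (3x3 intrinsics, pixels), "R" (3x3) and "t" (3): a world point X has camera coordinates R X + t. Camera axes: x right, y down, z forward; pixel columns grow to the right and rows downward; lengths in m; the calibration is good to about 2 mm. A picture is of the moment at which its call begins.
- robot.hand_in(): hands the job in, once; it reports no verdict.
Trained networks look in the newest picture that a camera, given by its name, has taken for a name from the list of things; names that differ only in an ending like _2 or _b are one class to them, and where a whole thing is asked for, a point or a joint stands for the part that bears it (a point fixed in the world has none). Each returns a list of dicts, best first, with "conf" (0 to 1); they miss things now and then, are a little off and sometimes report something else, mostly with a low value. They report only what shows in the picture. A call takes as long as a camera call. They do not tell look-alikes from the thing itself.
- robot.search_frame(camera, thing): "at" ([column, row] in pixels, amid what is visible of it).
- robot.spot_point(camera, thing): "at" ([column, row] in pixels: a listed point, or the origin of a listed thing).
The state is a dict: "time": time; "q": joint angles; "joint_velocities": joint speeds; "joint_torque": joint torques, N m; "position": TCP position; "tool_rot": TCP orientation; "ft_force": force on the tool from outside, world axes, zero at the start; "moment": the same for the moment, N m; "grip_width": finger opening in m.
Only numpy, scipy, OpenCV 4.12 (cv2) and the standard library are available. Lean on these libraries where they do the work, as an engineer would, in place of code of your own. Each camera call takes 0.05 s, during which the arm holds its last target.

TASK

On the low wooden stand a white pipe cap stands in the way of a flat steel plate. Without gripping or lifting anything, gently push the cap sideways, well clear of the plate's path, leaving it upright on the stand and the plate untouched; then push the plate along the stand until it sticks out over the metal-faced edge by 40 mm, its scored line lying right over the edge and square to it, lying flat so that bolts can go through its two holes. The plate must not touch the cap, and everything else stays where it is.

Things in the scene. Friction and masses are not known exactly. Their poses are not given: they have to be found in the camera images.
- stand: Low fixed stand of light wood, 380 mm along its x, 300 mm along its y, flat top 50 mm above the bench. Origin: centre of its underside; x points to the working end, the end face covered by a flush aluminium strip. Both long sides carry a batten 14 mm wide and 12 mm high (inner faces at y = +-136 mm); both ends are open. It stands at a different place and yaw (up to 0.4 rad either way) each time.
- stand_edge (a point): Middle of the stand's metal-faced top edge (stand x = +190 mm, y = 0, z = 50 mm); axes as the stand's, x points outwards over the edge.
- plate: Loose flat steel plate, 140 mm (its x) by 90 mm (its y) by 6 mm thick, about 0.55 kg (varies), lying on the stand roughly along it. Origin: centre of its underside; x points to the leading end, which has two 12 mm holes 20 mm from that end. A thin dark scored line crosses it 40 mm from that end.
- score_line (a point): Middle of the scored line on the plate's upper face (plate x = +30 mm, z = 6 mm); axes as the plate's.
- cap: White plastic pipe cap, plain upright cylinder 44 mm in diameter, 48 mm high, about 0.12 kg, standing loose on the stand between the plate and the metal-faced edge. Origin: centre of its underside, z up.
- nipple: Brass hex fitting about 30 mm wide, 30 mm high, standing on the stand near the batten on its +y side. Origin: centre of its underside. Leave alone.
- coupling: Copper tube piece, 32 mm in diameter, 34 mm high, standing on the stand near the batten on its -y side. Origin: centre of its underside. Leave alone.
- carton: Cardboard carton 100 x 140 x 70 mm on the bench, to the robot's right. Origin: centre of its underside. Leave alone.
- tape: Grey ring, a roll 90 mm in diameter and 25 mm high, lying on the bench to the robot's right. Origin: centre of its underside. Leave alone.
- wrench: Steel wrench 200 mm long lying on the bench to the robot's left. Leave alone.
- tin: Round can 68 mm in diameter, 90 mm high, on the bench to the robot's left. Origin: centre of its underside. Leave alone.
There are look-alikes about, which are no part of the job. Several things have the shape of the plate; the one meant has the colours described above.

How it is judged:
By the outcome, as a careful person would: the job done as asked, in the order asked, and still so for the second after the job is handed in, with the robot touching nothing.
It also fails if it takes over 61 s, if anything falls off the work surface, if the arm or the gripper's body presses on something with over 40 N, if the wrist force passes 120 N, or if a joint passes its speed limit or range.

## Working session

There is one attempt and no reset: what is moved stays moved. The work goes in short steps, Python scripts to look and compute and a tool call to move; the robot and the scene stay as the last step left them, time stands still between calls to the robot, and variables do not carry over. Pictures are saved under pics/ and viewed, and the job is handed in when it is done.

Besides the shell and the picture viewer there is one more tool, called after "Call:" as name(argument=value, ...) on one line, values as JSON. move_arm: Moves the arm, as the interface text tells. Its arguments: {"type":"object","properties":{"rows":{"type":"array","items":{"type":"number"}},"grip_force":{"type":"number"}},"required":["rows"]}

```bash
mkdir -p pics; cat > h.py <<'E'
import numpy as np,cv2
from rig import robot
def snap(n,f):
    c=robot.camera(n); cv2.imwrite('pics/'+f,c['color'][:,:,::-1]); np.savez('pics/'+f+'.npz',**c); return c
def ray(c,uv,z):
    K=np.array(c['camera_matrix']);R=np.array(c['R']);t=np.array(c['t'])
    d=R.T@np.linalg.solve(K,[uv[0],uv[1],1]);o=-R.T@t
    return o+d*(z-o[2])/d[2]
def proj(c,X):
    p=np.array(c['R'])@np.array(X)+np.array(c['t']); p=np.array(c['camera_matrix'])@p; return p[:2]/p[2]
E
python3 - <<'E'
from h import *
o=robot.get_obs();print(o)
for n in('top','scene'):
    c=snap(n,n+'0.png');print(n,c['camera_matrix'],c['R'],c['t'])
    for th in('stand','stand_edge','plate','score_line','cap','nipple','coupling'):
        for d in robot.spot_point(n,th)[:3]:
            z=dict(stand=0,stand_edge=.05,plate=.05,score_line=.056).get(th,.05)
            print(th,d['conf'],np.round(d['at'],1),ray(c,d['at'],z).round(4))
E
```

```text
{'time': 0.0, 'q': array([-1.36050092e+00,  5.28425514e-01,  1.43389525e+00,  1.21787965e-06,
        1.18140465e+00, -1.78516731e-01]), 'joint_velocities': array([ 0.00121111,  0.00152057, -0.00060512,  0.00096157, -0.00063184,
        0.00137853]), 'joint_torque': array([-7.75077369e-04, -4.40044820e+01, -1.76592654e+01,  6.32943562e-02,
        5.84096066e-02, -1.72167606e-04]), 'position': array([ 0.23679393, -0.57761695,  0.22159886]), 'tool_rot': array([ 9.81162068e-01,  1.93183487e-01, -1.63803633e-05, -1.06625704e-03]), 'ft_force': array([-0.28869796,  0.85009668, -0.3382127 ]), 'moment': array([-0.02338789,  0.00243385, -0.00122798]), 'grip_width': 0.08694354378758304}
top [[450.86477873   0.         316.00874731]
 [  0.         450.86477873 200.09088577]
 [  0.           0.           1.        ]] [[-0.02038383 -0.99965404 -0.01662243]
 [-0.99293899  0.02218464 -0.11653327]
 [ 0.11686172  0.01412967 -0.99304768]] [0.01926607 0.52740348 1.34241954]
stand 0.88 [296.8 191.6] [0.5594 0.0679 0.    ]
stand_edge 0.55 [356.3 186.2] [ 0.5648 -0.1144  0.05  ]
plate 0.76 [251.6 283.4] 
[... 735 characters left out ...]
339.6 236.5] [0.5732 0.0755 0.    ]
stand_edge 0.75 [271.5 216.3] [ 0.5746 -0.1126  0.05  ]
plate 0.93 [256.9 172.3] [ 0.4222 -0.1989  0.05  ]
plate 0.76 [339.2 222.7] [0.5635 0.0716 0.05  ]
plate 0.75 [397.2 167.8] [0.3315 0.2109 0.05  ]
score_line 0.87 [329.2 219.8] [0.5631 0.0444 0.056 ]
score_line 0.86 [205.3 304.2] [ 0.8516 -0.1944  0.056 ]
score_line 0.68 [262.3 175.2] [ 0.4362 -0.1774  0.056 ]
cap 0.71 [340.7 220.8] [0.5566 0.0746 0.05  ]
cap 0.55 [283.3 214.6] [ 0.5633 -0.0824  0.05  ]
nipple 0.53 [346.4 259.5] [0.6728 0.1068 0.05  ]
nipple 0.51 [271.9 215.5] [ 0.5717 -0.1123  0.05  ]
coupling 0.7 [338.9 233.1] [0.5971 0.0761 0.05  ]
coupling 0.62 [344.3 186.8] [0.4342 0.0663 0.05  ]
```

```bash
ls . pics
```

```text
.:
h.py
pics

pics:
scene0.png
scene0.png.npz
top0.png
top0.png.npz
```

View pics/top0.png

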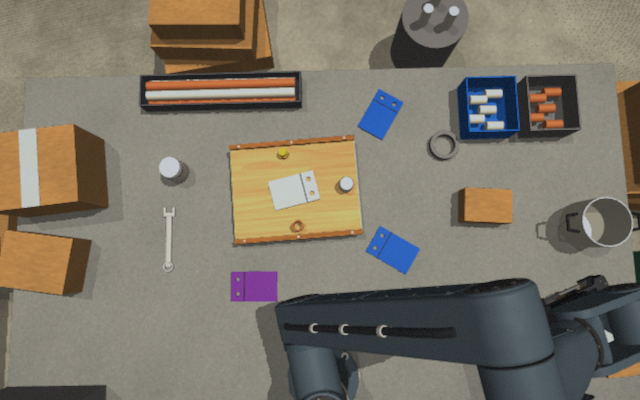

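View pics/scene0.png

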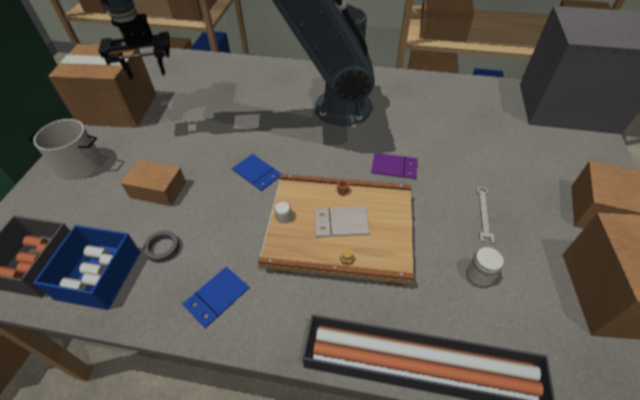

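```bash
python3 - <<'E'
import cv2
a=cv2.imread('pics/top0.png')[130:270,230:400];cv2.imwrite('pics/top0z.png',cv2.resize(a,None,fx=4.5,fy=4.2,interpolation=cv2.INTER_CUBIC))
E
```

```text
(no output)
```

View pics/top0z.png

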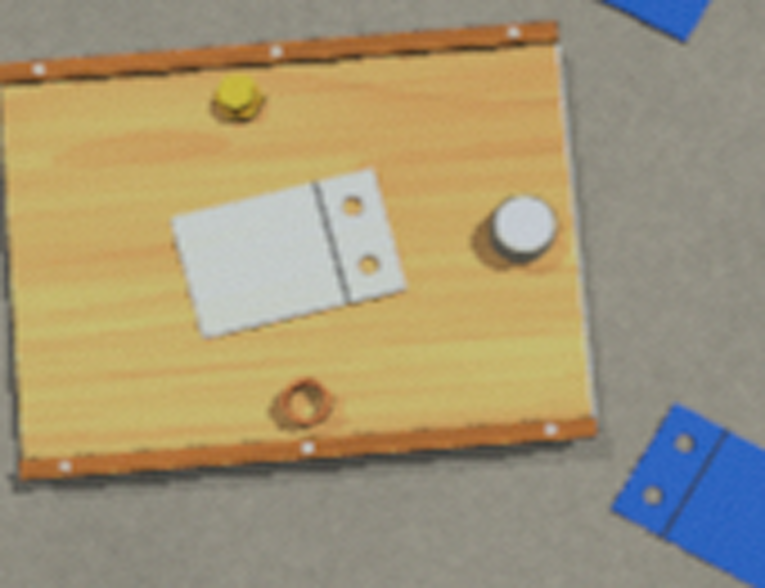

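The top view shows the stand with its metal edge at right (world −y side). The grey plate is at about (293,190), turned several degrees against the stand. The cap is at (346,184), the nipple at (283,153) and the coupling at (298,227). The blue and purple plates are decoys. Next I'll fit edges to get precise poses.

```bash
cat > meas.py <<'E'
from h import *
from scipy.ndimage import map_coordinates
def edge(c,img,p0,p1,z,half=0.012,n=40,trim=.12):
    """subpixel line fit of strongest edge near world segment p0-p1 (xy) at height z; returns point, dir in world"""
    p0=np.array(p0);p1=np.array(p1);d=(p1-p0)/np.linalg.norm(p1-p0);nn=np.array([-d[1],d[0]])
    s=np.linspace(-half,half,97);P=[]
    for a in np.linspace(trim,1-trim,n):
        m=p0+(p1-p0)*a
        uv=np.array([proj(c,[*(m+k*nn),z]) for k in s])
        v=np.stack([map_coordinates(img[:,:,ch],[uv[:,1],uv[:,0]],order=1) for ch in range(3)],1)
        g=np.gradient(cv2.GaussianBlur(v,(1,9),0),axis=0);g=np.abs(g).sum(1)
        k=g.argmax();w=g*(np.abs(np.arange(97)-k)<12)
        P.append(m+nn*(w*s).sum()/w.sum())
    P=np.array(P)
    vx,vy,x,y=cv2.fitLine(P.astype(np.float32),cv2.DIST_HUBER,0,1e-4,1e-4).ravel()
    r=np.abs((P-[x,y])@np.array([-vy,vx]))
    dd=np.array([vx,vy]);dd*=np.sign(dd@d)
    return np.array([x,y]),dd,np.median(r)
def isect(a,b):
    t=np.linalg.solve(np.stack([a[1],-b[1]],1),b[0]-a[0]);return a[0]+t[0]*a[1]
def rect(c,img,cx,yaw,L,W,z,half,edges='frlb',it=3):
    pass
def platepose(c,guess,L=.14,W=.09,z=.056,it=3,half=.010):
    img=c['color'].astype(float);x,y,yaw=guess
    for i in range(it):
        ux=np.array([np.cos(yaw),np.sin(yaw)]);uy=np.array([-ux[1],ux[0]]);o=np.array([x,y])
        h=half if i==0 else .006
        C=lambda a,b:o+a*L/2*ux+b*W/2*uy
        le=edge(c,img,C(-1,1),C(1,1),z,h);ri=edge(c,img,C(-1,-1),C(1,-1),z,h)
        fr=edge(c,img,C(1,-1),C(1,1),z,h);bk=edge(c,img,C(-1,-1),C(-1,1),z,h)
        q=[isect(bk,ri),isect(fr,ri),isect(fr,le),isect(bk,le)]
        x,y=np.mean(q,0);dx=le[1]+ri[1];dy=fr[1]+bk[1]
        e=dx*1.4+np.array([dy[1],-dy[0]])*.9;yaw=np.arctan2(e[1],e[0])
    info=dict(L=(np.linalg.norm(q[1]-q[0])*1e3,np.linalg.norm(q[2]-q[3])*1e3),W=(np.linalg.norm(q[3]-q[0])*1e3,np.linalg.norm(q[2]-q[1])*1e3),
      yaws=[np.arctan2(*e[1][::-1])for e in(le,ri)]+[np.arctan2(*e[1][::-1])-np.pi/2 for e in(fr,bk)],res=[e[2]*1e3 for e in(le,ri,fr,bk)])
    return (x,y,yaw),info,dict(fr=fr,bk=bk,le=le,ri=ri)
E
python3 - <<'E'
from meas import *
for n in('top','scene'):
    c=dict(np.load(f'pics/{n}0.png.npz'))
    img=c['color'].astype(float)
    if n=='top':
        hsv=cv2.cvtColor(c['color'],cv2.COLOR_RGB2HSV)
        z=c['z_map'];print('z valid',(z>0).mean())
        # tops from depth
        K=c['camera_matrix'];v,u=np.mgrid[:400,:640]
        P=np.stack([(u-K[0,2])/K[0,0]*z,(v-K[1,2])/K[1,1]*z,z],-1)
        X=(P-c['t'])@c['R']
        m=(X[...,0]>.42)&(X[...,0]<.72)&(X[...,1]>-.13)&(X[...,1]<.26)&(z>0)
        print('height med',np.median(X[m][:,2]))
        b=X[...,2]
        mm=(m&(b>.075)).astype(np.uint8)
        nn,lab,st,ce=cv2.connectedComponentsWithStats(mm)
        for i in range(1,nn):
            if st[i,4]>5: print('tall',st[i,4],ce[i].round(1),np.median(X[lab==i],0).round(4),X[lab==i].max(0).round(4))
    # initial corners from the top picture
    if n=='top':
        ctop=dict(np.load('pics/top0.png.npz'))
        S=[ray(ctop,(230+x/4.5,130+y/4.2),.056)[:2] for x,y in((205,338),(405,290),(374,168),(173,215))]
        o=np.mean(S,0);e=S[1]-S[0]+S[2]-S[3];g=(*o,np.arctan2(e[1],e[0]))
        E=[ray(ctop,(230+x/4.5,130+y/4.2),.05)[:2] for x,y in((592,408),(562,52))]
        print('guess',g,'edge',E)
    p,i,ed=platepose(c,g);print(n,p,i)
    es=edge(c,img,E[0],E[1],.05,.008);print('edge',es,'yaw',np.arctan2(*es[1][::-1])-np.pi/2)
E
```

```text
z valid 0.99591015625
height med 0.05154276501156839
tall 53 [282.4 151.7] [0.6683 0.1052 0.08  ] [0.6802 0.1149 0.0862]
tall 179 [346.3 183.9] [ 0.5653 -0.0814  0.0957] [ 0.5872 -0.0612  0.1029]
tall 38 [297.9 224.8] [0.4513 0.0612 0.085 ] [0.4645 0.076  0.0899]
guess (np.float64(0.5563338999093155), np.float64(0.07222303905223032), np.float64(-1.3424306150630865)) edge [array([ 0.44133891, -0.12623156]), array([ 0.69971445, -0.11426086])]
top (np.float32(0.5576326), np.float32(0.07396437), np.float32(-1.3362632)) {'L': (np.float32(140.15158), np.float32(141.19153)), 'W': (np.float32(90.326294), np.float32(90.394745)), 'yaws': [np.float32(-1.3347576), np.float32(-1.33522), np.float32(-1.3439989), np.float32(-1.3324926)], 'res': [np.float64(0.3981799423741123), np.float64(0.565962702494481), np.float64(0.3558797831252768), np.float64(0.8927472540090767)]}
edge (array([ 0.57555825, -0.11993893], dtype=float32), array([0.9984252 , 0.05609995], dtype=float32), np.float64(0.0002836193887693369)) yaw -1.5146669
scene (np.float32(0.55849516), np.float32(0.075364985), np.float32(-1.3376459)) {'L': (np.float32(139.99893), np.float32(139.47133)), 'W': (np.float32(89.27814), np.float32(90.06939)), 'yaws': [np.float32(-1.3350747), np.float32(-1.3407348), np.float32(-1.3343043), np.float32(-1.3401818)], 'res': [np.float64(0.7477334595768843), np.float64(0.9432491438566069), np.float64(0.29748791168354805), np.float64(0.3253870678958414)]}
edge (array([ 0.57195556, -0.1184147 ], dtype=float32), array([0.99837625, 0.05696352], dtype=float32), np.float64(0.0003677298432370051)) yaw -1.513802
```

```bash
python3 - <<'E'
from meas import *
for n in('top','scene'):
    c=dict(np.load(f'pics/{n}0.png.npz'));img=c['color'].astype(float)
    print(n,'cam',(-c['R'].T@c['t']).round(3))
    o=np.array([.5755,-.1199]) if n=='top' else np.array([.572,-.1184])
    yaw=-1.5145;ux=np.array([np.cos(yaw),np.sin(yaw)]);uy=np.array([-ux[1],ux[0]])
    # averaged profile along ux across the working edge and back edge
    for base in(0,-.38):
        print('base',base)
        for s in np.arange(-.012,.0125,.001):
            v=[]
            for t in np.linspace(-.1,-.04,25):
                X=o+ux*(base+s)+uy*t;uv=proj(c,[*X,.05]);v.append([map_coordinates(img[:,:,k],[[uv[1]],[uv[0]]],order=1)[0] for k in range(3)])
            print(round(s*1e3),np.mean(v,0).round().astype(int),end='; ')
        print()
    # battens inner faces: search
    for sy in(1,-1):
        a=o+ux*-.36+uy*sy*.136;b=o+ux*-.02+uy*sy*.136
        e=edge(c,img,a,b,.05,.010); e2=edge(c,img,a+uy*sy*.014,b+uy*sy*.014,.062,.01)
        print(sy,'inner y',(e[0]-o)@uy,'outer top y',(e2[0]-o)@uy,'yaw',np.arctan2(*e[1][::-1]),np.arctan2(*e2[1][::-1]))
E
```

```text
top cam [ 0.367 -0.011  1.395]
base 0
-12 [198 175 106]; -11 [198 175 106]; -10 [198 176 106]; -9 [198 176 106]; -8 [198 176 106]; -7 [198 177 110]; -6 [198 178 117]; -5 [196 179 126]; -4 [192 178 135]; -3 [184 174 141]; -2 [175 168 144]; -1 [164 160 143]; 0 [153 151 138]; 1 [143 141 131]; 2 [135 134 124]; 3 [133 131 120]; 4 [133 131 120]; 5 [136 133 122]; 6 [138 136 124]; 7 [141 138 127]; 8 [144 141 129]; 9 [146 143 131]; 10 [147 144 132]; 11 [147 144 132]; 12 [147 144 132]; 
base -0.38
-12 [145 142 130]; -11 [143 140 128]; -10 [139 136 124]; -9 [132 130 119]; -8 [124 122 112]; -7 [115 114 104]; -6 [106 104  95]; -5 [102  99  89]; -4 [106 101  86]; -3 [121 113  88]; -2 [140 128  92]; -1 [158 143  96]; 0 [173 156 100]; 1 [185 166 104]; 2 [194 173 106]; 3 [197 176 106]; 4 [198 176 106]; 5 [198 176 106]; 6 [198 176 106]; 7 [198 176 106]; 8 [198 176 106]; 9 [198 176 106]; 10 [198 176 106]; 11 [198 176 106]; 12 [198 176 106]; 
1 inner y 0.1309320218599972 outer top y 0.14544169152135353 yaw -1.5123754 -1.5116435
-1 inner y -0.13912271739239393 outer top y -0.15408836682993943 yaw -1.5124
[... 416 characters left out ...]
9 112]; 9 [122 119 112]; 10 [122 119 112]; 11 [122 119 112]; 12 [122 119 112]; 
base -0.38
-12 [121 118 111]; -11 [118 116 109]; -10 [114 112 105]; -9 [109 107 101]; -8 [102 100  95]; -7 [95 93 87]; -6 [89 87 81]; -5 [90 86 77]; -4 [91 85 75]; -3 [100  90  75]; -2 [114 101  80]; -1 [128 111  85]; 0 [142 122  90]; 1 [155 131  95]; 2 [166 140 100]; 3 [171 143 102]; 4 [175 147 103]; 5 [178 149 105]; 6 [178 149 105]; 7 [178 149 105]; 8 [178 149 105]; 9 [178 149 105]; 10 [178 149 105]; 11 [178 149 105]; 12 [178 149 105]; 
1 inner y 0.13103519749366774 outer top y 0.14727196522410776 yaw -1.5082625 -1.5661837
-1 inner y -0.13532804538803764 outer top y -0.1464332146945398 yaw -1.5161726 -1.5120988
```

Both cameras agree. The stand yaw is about −1.513 rad and the edge midpoint is about (0.571, −0.119). The plate is centred at (0.558, 0.0747), turned +0.177 rad against the stand. The cap is at stand (152, −4) mm. I'll push the cap toward stand −y with the two slightly open fingers as a cradle, moving above it first.

Call:
move_arm(rows=[23,31,0,0,0,-0.02,0.72,23,31,0,0,0,-0.02,0.72,23,31,0,0,0,-0.02,0.72,23,31,0,0,0,-0.02,0.72,23,31,0,0,0,-0.02,0.72,23,31,0,0,0,-0.02,0.72,23,31,0,0,0,-0.02,0.72,23,31,0,0,0,-0.02,0.72], grip_force=20)

```text
time: 1.6
position: [0.4218, -0.3291, 0.2228]
tool_rot: [0.994, 0.114, 0.0, 0.0]
ft_force: [0.3, -0.2, 0.0]
grip_width: 0.0308
```

Call:
move_arm(rows=[23,31,0,0,0,-0.02,0.72,23,31,0,0,0,-0.02,0.72,23,31,0,0,0,-0.02,0.72,23,31,0,0,0,-0.02,0.72,23,31,0,0,0,-0.02,0.72,23,31,0,0,0,-0.02,0.72,23,31,0,0,0,-0.02,0.72,23,31,0,0,0,-0.02,0.72,0,0,0,0,0,0,0.72,0,0,0,0,0,0,0.72])

```text
time: 2.6
position: [0.605, -0.0816, 0.2223]
tool_rot: [0.999, 0.036, -0.0, 0.0]
ft_force: [-0.1, -1.0, 0.3]
grip_width: 0.0245
```

```bash
python3 - <<'E'
from h import *
from scipy.spatial.transform import Rotation as R
o=robot.get_obs();M=R.from_quat(o['tool_rot']).as_matrix()
print(o['time'],o['position'],o['q'],o['grip_width'],o['ft_force']);print('tool y',M[:,1],np.arctan2(M[1,1],M[0,1]),'z',M[:,2])
snap('top','top1.png');snap('scene','scene1.png')
E
```

```text
2.6 [ 0.60497604 -0.08159181  0.22234049] [-3.16601987e-01  5.08189261e-01  1.47041478e+00 -6.55427054e-04
  1.16342613e+00  1.18329335e+00] 0.02446053793594669 [-0.14191887 -1.03612714  0.33422874]
tool y [ 7.11008700e-02 -9.97469054e-01  3.91707457e-04] -1.4996354082083414 z [-6.03061483e-04 -4.35688248e-04 -9.99999723e-01]
```

View pics/scene1.png

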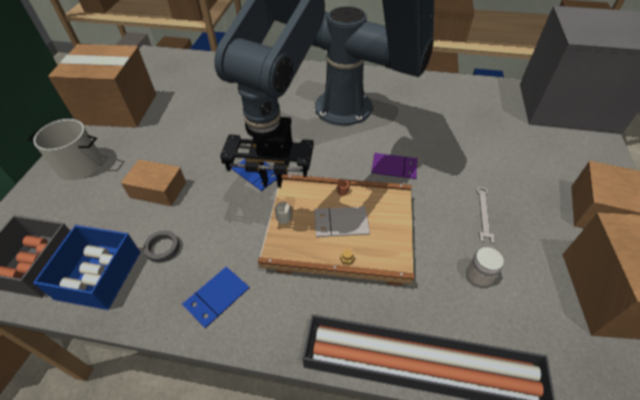

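The gripper is above the stand on the far side of the cap, with the fingers about 24 mm apart. Lowering beside the cap.

Call:
move_arm(rows=[5,1.5,0,0,0,-0.007,0.72,5,1.5,0,0,0,-0.006,0.72,0,0,-30,0,0,0,0.72,0,0,-30,0,0,0,0.72,0,0,-30,0,0,0,0.72,0,0,-30,0,0,0,0.72,0,0,-20,0,0,0,0.72,0,0,-12,0,0,0,0.72,0,0,-8,0,0,0,0.72,0,0,-4,0,0,0,0.72,0,0,0,0,0,0,0.72])

```text
time: 3.8
position: [0.6153, -0.0795, 0.0588]
tool_rot: [1.0, 0.028, 0.0, 0.0]
ft_force: [-1.6, -0.3, 0.5]
grip_width: 0.024
```

```bash
python3 - <<'E'
from h import *
a=snap('scene','scene2.png')['color'][150:290,220:430,::-1]
b=snap('top','top2.png')['color'][130:270,220:430,::-1]
cv2.imwrite('pics/two2.png',cv2.resize(np.vstack([a,b]),None,fx=2.1,fy=2.1,interpolation=cv2.INTER_CUBIC))
E
```

```text
(no output)
```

View pics/two2.png

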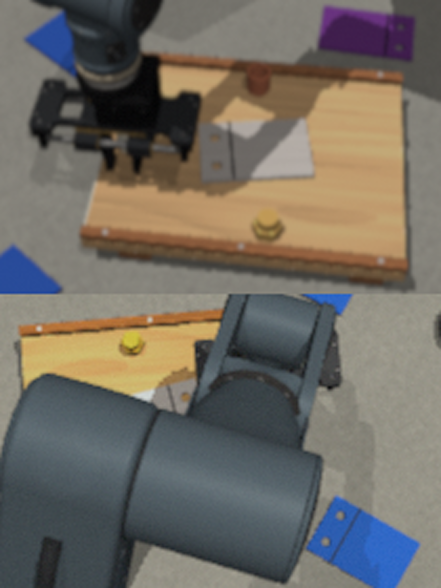

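Call:
move_arm(rows=[-4,-0.2,0,0,0,0,0.72,-4,-0.2,0,0,0,0,0.72,-4,-0.2,0,0,0,0,0.72,-4,-0.2,0,0,0,0,0.72,-5,-0.3,0,0,0,0,0.72,-5,-0.3,0,0,0,0,0.72,-5,-0.3,0,0,0,0,0.72,-5,-0.3,0,0,0,0,0.72])

```text
time: 4.7
position: [0.5789, -0.0815, 0.0587]
tool_rot: [1.0, 0.028, 0.0, 0.0]
ft_force: [1.0, 0.3, -0.3]
grip_width: 0.0245
```

```bash
python3 - <<'E'
from h import *
a=snap('scene','scene3.png')['color'][150:290,220:430,::-1]
cv2.imwrite('pics/s3.png',cv2.resize(a,None,fx=3.5,fy=3.5,interpolation=cv2.INTER_CUBIC))
E
```

```text
(no output)
```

View pics/s3.png

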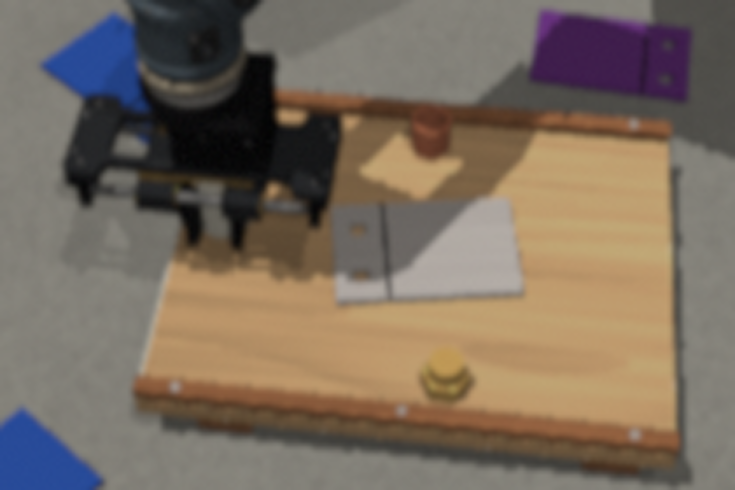

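The fingers are on the stand and the cap is hidden behind them. The small +x reaction matches contact, so I'll keep pushing.

Call:
move_arm(rows=[-6,-0.35,0,0,0,0,0.72,-7,-0.4,0,0,0,0,0.72,-7,-0.4,0,0,0,0,0.72,-7,-0.4,0,0,0,0,0.72,-7,-0.4,0,0,0,0,0.72,-7,-0.4,0,0,0,0,0.72,-7,-0.4,0,0,0,0,0.72,-7,-0.4,0,0,0,0,0.72,-7,-0.4,0,0,0,0,0.72,-6,-0.35,0,0,0,0,0.72,-5,-0.3,0,0,0,0,0.72,-3,-0.2,0,0,0,0,0.72])

```text
time: 5.95
position: [0.5024, -0.0857, 0.0585]
tool_rot: [1.0, 0.028, -0.0, -0.0]
ft_force: [1.3, 0.9, -0.2]
grip_width: 0.0244
```

Call:
move_arm(rows=[0,0,0,0,0,0,0.72,6,0,0,0,0,0,0.72,12,1,0,0,0,0,0.72,12,1,0,0,0,0,0.72,10,1,10,0,0,0,0.72,0,0,25,0,0,0,0.6,0,0,25,0,0,0,0.55,0,0,25,0,0,0,0.55])

```text
time: 6.75
position: [0.5442, -0.0825, 0.1444]
tool_rot: [1.0, 0.028, 0.0, 0.0]
ft_force: [1.2, 1.0, 0.4]
grip_width: 0.0374
```

```bash
python3 - <<'E'
from h import *
a=snap('scene','scene4.png')['color'][150:290,220:430,::-1]
b=snap('top','top4.png')['color'][130:270,220:430,::-1]
cv2.imwrite('pics/two4.png',cv2.resize(np.vstack([a,b]),None,fx=2.1,fy=2.1,interpolation=cv2.INTER_CUBIC))
E
```

```text
(no output)
```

View pics/two4.png

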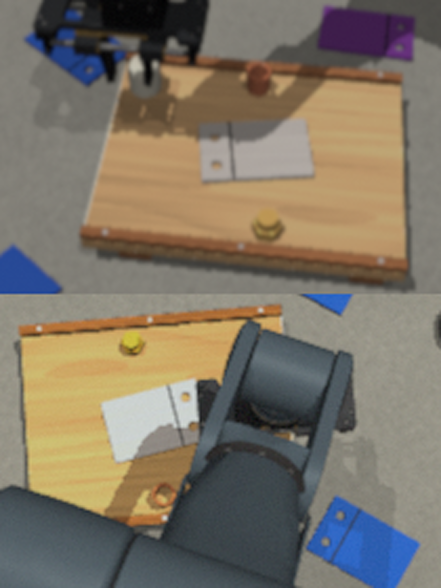

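The cap stands upright by the −y batten, at about (290,187) in the scene view, and the plate hasn't moved. Next I'll turn the gripper and move behind the plate's trailing edge, to about (536, 167) mm.

Call:
move_arm(rows=[0,18,0,0,0,0.125,0.5,0,18,0,0,0,0.125,0.5,0,18,0,0,0,0.125,0.5,0,18,0,0,0,0.125,0.5,0,18,0,0,0,0.125,0.5,0,18,0,0,0,0.125,0.5,-1,18,0,0,0,0.125,0.5,-1,18,0,0,0,0.125,0.5,-1,18,0,0,0,0.125,0.5,-1,18,0,0,0,0.125,0.5,-1,18,0,0,0,0.125,0.5,-1,18,0,0,0,0.125,0.5])

```text
time: 8.05
position: [0.537, 0.1344, 0.1425]
tool_rot: [0.71, 0.704, -0.0, -0.0]
ft_force: [-0.4, 0.1, 0.1]
grip_width: 0.0434
```

Call:
move_arm(rows=[-1,18,0,0,0,0.125,0.5,-1,16,0,0,0,0.122,0.5,0,0,0,0,0,0,0.5,0,0,0,0,0,0,0.5])

```text
time: 8.45
position: [0.5349, 0.1674, 0.1428]
tool_rot: [0.621, 0.784, -0.0, -0.0]
ft_force: [0.0, -0.4, -0.4]
grip_width: 0.0435
```

```bash
cat >> h.py <<'E'
def st():
    from scipy.spatial.transform import Rotation as R
    o=robot.get_obs();M=R.from_quat(o['tool_rot']).as_matrix()
    print(o['time'],'pos',(o['position']*1e3).round(1),'q',o['q'].round(2),'w',o['grip_width'],'F',o['ft_force'].round(1),'yang',round(np.arctan2(M[1,1],M[0,1]),4),'zax',M[:,2].round(4))
E
python3 - <<'E'
from meas import *
st()
for n in('scene','top'):
    c=snap(n,n+'5.png')
    try:print(n,*platepose(c,(.5581,.0747,-1.337))[:2])
    except Exception as e:print(e)
a=cv2.imread('pics/scene5.png')[150:290,220:430];b=cv2.imread('pics/top5.png')[130:270,220:430]
cv2.imwrite('pics/two5.png',cv2.resize(np.vstack([a,b]),None,fx=2.1,fy=2.1,interpolation=cv2.INTER_CUBIC))
E
```

```text
8.45 pos [534.9 167.4 142.8] q [ 0.1   0.55  1.67 -0.    0.92 -0.13] w 0.04349530358216704 F [ 0.  -0.4 -0.4] yang 0.2307 zax [-9.e-04 -5.e-04 -1.e+00]
scene (np.float32(0.5587009), np.float32(0.07531613), np.float32(-1.3330053)) {'L': (np.float32(139.98283), np.float32(139.55864)), 'W': (np.float32(90.70565), np.float32(89.24828)), 'yaws': [np.float32(-1.3403435), np.float32(-1.3299), np.float32(-1.327312), np.float32(-1.3321141)], 'res': [np.float64(0.8868400568557734), np.float64(0.9396408150741885), np.float64(0.283990256086234), np.float64(0.3290952060787403)]}
top (np.float32(0.5575695), np.float32(0.07434609), np.float32(-1.3360007)) {'L': (np.float32(141.01042), np.float32(141.89297)), 'W': (np.float32(90.69625), np.float32(90.658455)), 'yaws': [np.float32(-1.3331692), np.float32(-1.3328543), np.float32(-1.3455185), np.float32(-1.3357817)], 'res': [np.float64(0.8269763792338409), np.float64(0.644155572556058), np.float64(0.42885613714617876), np.float64(0.9875734457240738)]}
```

View pics/two5.png

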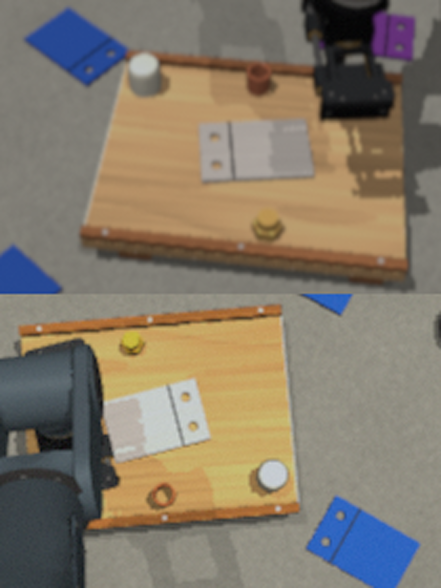

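Nothing has moved since the cap push. The cap is clear of the plate's path at top-view (~349,209), and the plate pose is unchanged. Lowering behind the plate.

Call:
move_arm(rows=[0.6,0,-25,0,0,0.003,0.5,0.6,0,-25,0,0,0,0.5,0,0,-20,0,0,0,0.5,0,0,-10,0,0,0,0.5,0,0,-5,0,0,0,0.5,0,0,-2.5,0,0,0,0.5,0,0,-2,0,0,0,0.5,0,0,0,0,0,0,0.5,0,0,0,0,0,0,0.5])

```text
time: 9.45
position: [0.5366, 0.1674, 0.0547]
tool_rot: [0.619, 0.785, 0.0, 0.0]
ft_force: [0.4, 0.3, 0.0]
grip_width: 0.0434
```

```bash
python3 - <<'E'
from h import *
st()
a=snap('scene','scene6.png')['color'][150:290,220:430,::-1]
cv2.imwrite('pics/s6.png',cv2.resize(a,None,fx=3.5,fy=3.5,interpolation=cv2.INTER_CUBIC))
E
```

```text
9.45 pos [536.6 167.4  54.7] q [ 0.1   0.69  1.72  0.    0.73 -0.13] w 0.04343175900457925 F [0.4 0.3 0. ] yang 0.235 zax [ 1.2e-03  1.0e-04 -1.0e+00]
```

View pics/s6.png

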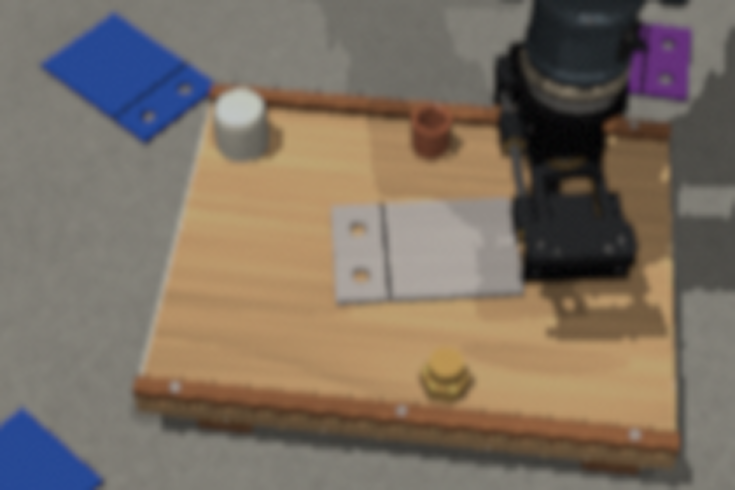

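Call:
move_arm(rows=[0,0,-1.5,0,0,0,0.5,0.7,-2.9,0,0,0,0,0.5,0.7,-2.9,0,0,0,0,0.5,0.7,-2.9,0,0,0,0,0.5,0.7,-2.9,0,0,0,0,0.5,0.7,-2.9,0,0,0,0,0.5,0,0,0,0,0,0,0.5])

```text
time: 10.2
position: [0.5396, 0.1529, 0.0526]
tool_rot: [0.62, 0.785, 0.0, -0.0]
ft_force: [0.2, 2.2, -0.1]
grip_width: 0.0434
```

```bash
python3 - <<'E'
from h import *
st()
E
```

```text
10.2 pos [539.6 152.9  52.6] q [ 0.08  0.69  1.72  0.    0.73 -0.16] w 0.04341998755896483 F [ 0.2  2.2 -0.1] yang 0.2342 zax [-2.e-04  7.e-04 -1.e+00]
```

The 2.2 N reaction in +y shows contact, at the predicted place. Now I'll push while turning the plate square.

Call:
move_arm(rows=[1.6,-7.3,0,0,0,-0.0148,0.5,1.6,-7.3,0,0,0,-0.0148,0.5,1.6,-7.3,0,0,0,-0.0148,0.5,1.6,-7.3,0,0,0,-0.0148,0.5,1.6,-7.3,0,0,0,-0.0148,0.5,1.6,-7.3,0,0,0,-0.0148,0.5,1.6,-7.3,0,0,0,-0.0148,0.5,1.6,-7.3,0,0,0,-0.0148,0.5])

```text
time: 11.0
position: [0.5525, 0.0937, 0.0525]
tool_rot: [0.665, 0.747, -0.0, -0.0]
ft_force: [0.2, 4.4, 0.0]
grip_width: 0.0436
```

Call:
move_arm(rows=[1.6,-7.3,0,0,0,-0.0148,0.5,1.6,-7.3,0,0,0,-0.0148,0.5,1.6,-7.3,0,0,0,-0.0148,0.5,1.6,-7.3,0,0,0,-0.0148,0.5,0,0,0,0,0,0,0.5])

```text
time: 11.5
position: [0.5592, 0.0635, 0.0525]
tool_rot: [0.687, 0.727, -0.0, 0.001]
ft_force: [0.5, 0.5, 0.3]
grip_width: 0.0437
```

```bash
python3 - <<'E'
from meas import *
st()
for n in('scene','top'):
    c=snap(n,n+'7.png')
    try:print(n,*platepose(c,(.5635,-.0160,-1.513))[:2])
    except Exception as e:print(e)
a=cv2.imread('pics/scene7.png')[150:290,220:430];b=cv2.imread('pics/top7.png')[130:270,220:430]
cv2.imwrite('pics/two7.png',cv2.resize(np.vstack([a,b]),None,fx=2.1,fy=2.1,interpolation=cv2.INTER_CUBIC))
E
```

```text
11.5 pos [559.2  63.5  52.5] q [-0.08  0.69  1.72 -0.    0.73 -0.14] w 0.04369298292676772 F [0.5 0.5 0.3] yang 0.0565 zax [ 1.0e-04 -1.3e-03 -1.0e+00]
scene (np.float32(0.5645596), np.float32(-0.020463612), np.float32(-1.4796369)) {'L': (np.float32(130.79979), np.float32(139.05716)), 'W': (np.float32(87.00853), np.float32(88.68096)), 'yaws': [np.float32(-1.4792482), np.float32(-1.4926162), np.float32(-1.5170089), np.float32(-1.4226581)], 'res': [np.float64(1.5529725034294661), np.float64(0.9103197280031908), np.float64(0.29675996250682163), np.float64(1.3622581545027217)]}
top (np.float32(0.56236917), np.float32(-0.020820748), np.float32(-1.4973834)) {'L': (np.float32(135.0462), np.float32(142.30676)), 'W': (np.float32(90.48458), np.float32(89.62089)), 'yaws': [np.float32(-1.5072279), np.float32(-1.5019696), np.float32(-1.5263922), np.float32(-1.4459081)], 'res': [np.float64(1.0363625331644926), np.float64(0.645536013053645), np.float64(0.4242746605021126), np.float64(2.6631017397418493)]}
```

View pics/two7.png

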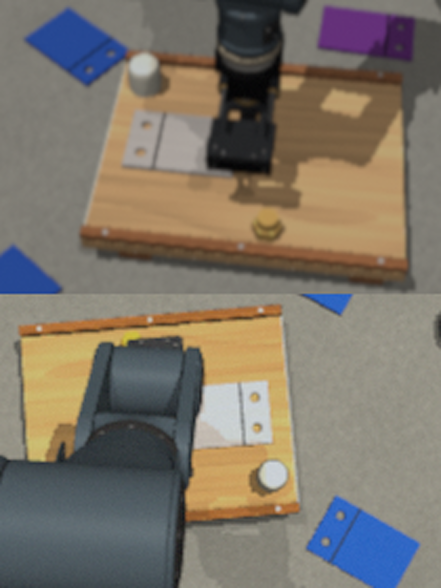

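The plate is nearly square and well clear of the cap. I'll measure its front edge against the stand edge for each camera.

```bash
cat >> meas.py <<'E'
from scipy.optimize import least_squares
EDGE={'top':np.array([.5712,-.1196]),'scene':np.array([.5712,-.1184])}  # refined below
SY=-1.513
def standpt(n,p):
    ux=np.array([np.cos(SY),np.sin(SY)]);uy=np.array([-ux[1],ux[0]]);d=np.array(p)-EDGE[n];return np.array([d@ux,d@uy])*1e3
def front(n,c,x,y,yaw,lo=.25):
    """fit front edge, front part of sides, and report in stand frame relative to the metal edge (mm)"""
    img=c['color'].astype(float);z=.056
    for i in range(3):
        ux=np.array([np.cos(yaw),np.sin(yaw)]);uy=np.array([-ux[1],ux[0]]);o=np.array([x,y]);C=lambda a,b:o+a*ux+b*uy
        fr=edge(c,img,C(.07,-.045),C(.07,.045),z,.008);le=edge(c,img,C(.02,.045),C(.07,.045),z,.007);ri=edge(c,img,C(.02,-.045),C(.07,-.045),z,.007)
        sc=edge(c,img,C(.03,-.045),C(.03,.045),z,.005)
        q=(isect(fr,le)+isect(fr,ri))/2
        yaw=np.arctan2(*fr[1][::-1])-np.pi/2
        ux=np.array([np.cos(yaw),np.sin(yaw)]);x,y=q-.07*ux
    sd=[round((np.arctan2(*e[1][::-1])-SY),4) for e in(le,ri)]
    print(n,'front mid stand',standpt(n,q).round(2),'front yaw rel',round(yaw-SY,4),'sides rel',sd,'W',round(np.linalg.norm(isect(fr,le)-isect(fr,ri))*1e3,1),'score yaw',round(np.arctan2(*sc[1][::-1])-np.pi/2-SY,4),'centre',(round(float(x),4),round(float(y),4)))
    return q,yaw
E
python3 - <<'E'
from meas import *
for n in('top','scene'):
    c=dict(np.load(f'pics/{n}7.png.npz'));front(n,c,.5635,-.0175,-1.513)
    c=dict(np.load(f'pics/{n}0.png.npz'));front(n,c,.558,.0745,-1.337)
E
```

```text
top front mid stand [-29.92  -2.64] front yaw rel -0.0152 sides rel [np.float32(-0.027), np.float32(0.0641)] W 88.0 score yaw 0.0234 centre (0.5639, -0.0199)
top front mid stand [-124.97   10.44] front yaw rel 0.1723 sides rel [np.float32(0.1614), np.float32(0.2208)] W 89.0 score yaw 0.2414 centre (0.5584, 0.0739)
scene front mid stand [-30.62  -0.87] front yaw rel -0.0046 sides rel [np.float32(-0.0573), np.float32(-0.0009)] W 86.4 score yaw -0.0723 centre (0.5648, -0.018)
scene front mid stand [-125.33   10.68] front yaw rel 0.1806 sides rel [np.float32(0.0601), np.float32(0.2409)] W 85.0 score yaw 0.1706 centre (0.5581, 0.0754)
```

The front edge is 30 mm short of the metal edge. I'll push another 60 mm along the stand with a gentle finish, then measure again.

Call:
move_arm(rows=[0.2,-3,0,0,0,0,0.5,0.4,-6.5,0,0,0,0,0.5,0.4,-6.5,0,0,0,0,0.5,0.4,-6.5,0,0,0,0,0.5,0.4,-6.5,0,0,0,0,0.5,0.4,-6.5,0,0,0,0,0.5,0.4,-6.5,0,0,0,0,0.5,0.4,-6.5,0,0,0,0,0.5,0.3,-5,0,0,0,0,0.5,0.2,-3,0,0,0,0,0.5,0.1,-2,0,0,0,0,0.5,0,-1,0,0,0,0,0.5])

```text
time: 12.8
position: [0.5624, 0.0055, 0.0526]
tool_rot: [0.687, 0.727, 0.0, -0.0]
ft_force: [-0.7, 5.0, 0.6]
grip_width: 0.0434
```

```bash
python3 - <<'E'
from meas import *
st()
for n in('scene','top'):
    c=snap(n,n+'8.png');front(n,c,.567,-.076,-1.513)
a=cv2.imread('pics/scene8.png')[150:290,220:430];b=cv2.imread('pics/top8.png')[130:270,220:430]
cv2.imwrite('pics/two8.png',cv2.resize(np.vstack([a,b]),None,fx=2.1,fy=2.1,interpolation=cv2.INTER_CUBIC))
E
```

```text
12.8 pos [562.4   5.5  52.6] q [-0.19  0.69  1.72  0.    0.73 -0.25] w 0.043432593965467 F [-0.7  5.   0.6] yang 0.0573 zax [ 0.e+00  1.e-04 -1.e+00]
scene front mid stand [27.07 -0.78] front yaw rel 0.0019 sides rel [np.float32(-0.0111), np.float32(-0.0215)] W 90.4 score yaw 0.0474 centre (0.5678, -0.0756)
top front mid stand [27.98 -2.31] front yaw rel 0.01 sides rel [np.float32(-0.0068), np.float32(0.0245)] W 89.6 score yaw 0.0637 centre (0.5658, -0.0778)
```

View pics/two8.png

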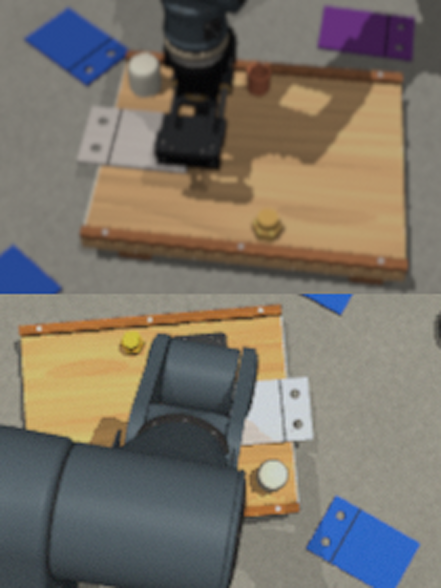

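The plate overhangs by about 27.5 mm and looks square. I'll push 10 mm more slowly, then back off for a clear measurement.

Call:
move_arm(rows=[0.1,-1.5,0,0,0,0,0.5,0.1,-2,0,0,0,0,0.5,0.1,-2,0,0,0,0,0.5,0.1,-2,0,0,0,0,0.5,0.1,-1.5,0,0,0,0,0.5,0,-1,0,0,0,0,0.5,0,0,0,0,0,0,0.5,0,0,0,0,0,0,0.5])

```text
time: 13.7
position: [0.563, -0.0046, 0.0525]
tool_rot: [0.686, 0.727, -0.0, 0.0]
ft_force: [-0.4, 2.8, 0.2]
grip_width: 0.0438
```

```bash
python3 - <<'E'
from h import *
st()
E
```

```text
13.7 pos [563.   -4.6  52.5] q [-0.21  0.69  1.72 -0.    0.73 -0.26] w 0.04376461365590707 F [-0.4  2.8  0.2] yang 0.0575 zax [ 0.e+00 -4.e-04 -1.e+00]
```

Call:
move_arm(rows=[-0.5,8,0,0,0,0,0.5,-1,16,0,0,0,0,0.5,-2,30,0,0,0,0,0.5,-2,35,0,0,0,0,0.5,-2,40,0,0,0,0,0.5,-2,40,0,0,0,0,0.5,-1,20,0,0,0,0,0.5,0,0,0,0,0,0,0.5])

```text
time: 14.5
position: [0.5519, 0.1882, 0.0526]
tool_rot: [0.685, 0.729, 0.0, 0.0]
ft_force: [0.2, 0.5, -0.1]
grip_width: 0.0434
```

```bash
python3 - <<'E'
from meas import *
st()
for n in('scene','top'):
    c=snap(n,n+'9.png');front(n,c,.567,-.087,-1.513)
    p,i,_=platepose(c,(.567,-.087,-1.513));print(n,p,'rel yaw',p[2]-SY,'centre stand',standpt(n,p[:2]),i)
a=cv2.imread('pics/scene9.png')[150:290,220:430];b=cv2.imread('pics/top9.png')[130:270,220:430]
cv2.imwrite('pics/two9.png',cv2.resize(np.vstack([a,b]),None,fx=2.1,fy=2.1,interpolation=cv2.INTER_CUBIC))
E
```

```text
14.5 pos [551.9 188.2  52.6] q [ 0.14  0.71  1.67 -0.    0.76  0.07] w 0.0433676671821379 F [ 0.2  0.5 -0.1] yang 0.0628 zax [ 0.001 -0.    -1.   ]
scene front mid stand [37.33 -0.96] front yaw rel -0.0063 sides rel [np.float32(-0.0612), np.float32(-0.0503)] W 90.0 score yaw -0.0032 centre (0.5688, -0.0858)
scene (np.float32(0.5687692), np.float32(-0.086311266), np.float32(-1.5046176)) rel yaw 0.00838244 centre stand [-32.17556639  -0.57314607] {'L': (np.float32(139.07283), np.float32(139.45755)), 'W': (np.float32(89.226), np.float32(90.84675)), 'yaws': [np.float32(-1.490995), np.float32(-1.5025797), np.float32(-1.5187545), np.float32(-1.514841)], 'res': [np.float64(0.7106644976871084), np.float64(0.6850163177401235), np.float64(0.29509218263361314), np.float64(0.3042193095712653)]}
top front mid stand [38.16 -2.38] front yaw rel -0.0131 sides rel [np.float32(-0.0617), np.float32(0.0795)] W 87.5 score yaw -0.0355 centre (0.5679, -0.0879)
top (np.float32(0.56675315), np.float32(-0.08781452), np.float32(-1.5109752)) rel yaw 0.0020247698 centre stand [-31.98927769  -2.60336433] {'L': (np.float32(138.7617), np.float32(141.51079)), 'W': (np.float32(90.60949), np.float32(91.41848)), 'yaws': [np.float32(-1.5119531), np.float32(-1.5179245), np.float32(-1.5199578), np.float32(-1.48966)], 'res': [np.float64(0.8851512767763323), np.float64(0.739174501966757), np.float64(0.4424944252353416), np.float64(0.7997316776399059)]}
```

View pics/two9.png

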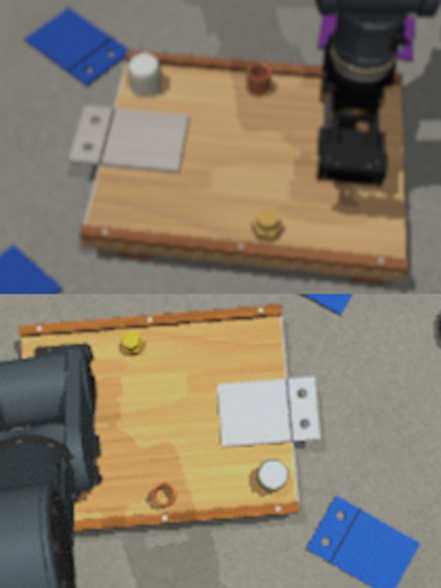

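Overhang is about 38 mm and square within roughly 0.01 rad. Before the last 2 mm I'll pin down the metal edge with a blurred wood, strip and bench step model.

```bash
python3 - <<'E'
from meas import *
from scipy.special import erf
ux=np.array([np.cos(SY),np.sin(SY)]);uy=np.array([-ux[1],ux[0]])
Phi=lambda x,s:.5*(1+erf(x/s/2**.5))
def samp(c,o,base,ts,z,half=.010):
    img=c['color'].astype(float);S=[];V=[]
    for t in ts:
        for s in np.arange(-half,half,.0008):
            uv=proj(c,[*(o+ux*(base+s)+uy*t),z]);S.append(s*1e3);V.append([map_coordinates(img[:,:,k],[[uv[1]],[uv[0]]],order=1)[0] for k in range(3)])
    return np.array(S),np.array(V)
def step(S,V):
    f=lambda p:(p[2:5]+(p[5:8]-p[2:5])*Phi(S-p[0],abs(p[1]))[:,None]-V).ravel()
    r=least_squares(f,[0,2,*V[S<-7].mean(0),*V[S>7].mean(0)],loss='soft_l1',f_scale=5);return r.x[0],r.x[1]
def strip(S,V):
    f=lambda p:(p[3:6]+(p[6:9]-p[3:6])*Phi(S-p[0],abs(p[2]))[:,None]+(p[9:12]-p[6:9])*Phi(S-p[0]-p[1],abs(p[2]))[:,None]-V).ravel()
    r=least_squares(f,[-2,3,1.6,*V[S<-7].mean(0),190,190,185,*V[S>6].mean(0)],loss='soft_l1',f_scale=5,bounds=([-9,.5,.8]+[0]*9,[9,6,3]+[255]*9));return r.x
for n in('top','scene'):
    o=EDGE[n]
    for k in(0,9):
        c=dict(np.load(f'pics/{n}{k}.png.npz'))
        for ts in ([np.linspace(.055,.12,30)] + ([np.linspace(-.1,.1,40)] if k==0 else [])):
            S,V=samp(c,o,0,ts,.05);x=strip(S,V)
            print(n,k,'edge in',x[0].round(2),'w',x[1].round(2),'OUT',(x[0]+x[1]).round(2),'sig',x[2].round(2),x[6:9].round())
        if k==0:
            S,V=samp(c,o,-.38,np.linspace(-.1,.1,40),.05,.005 if 0 else .007);print('back step',step(S,V))
    c=dict(np.load(f'pics/{n}9.png.npz'))
    for nm,b in(('front',.038),('back',-.102)):
        for w,ts in(('all',np.linspace(-.038,.036,40)),('-',np.linspace(-.038,-.015,20)),('+',np.linspace(.013,.036,20))):
            S,V=samp(c,o,b,ts,.056);print(nm,w,(b*1e3+step(S,V)[0]).round(2),end='  ')
    print()
E
```

```text
top 0 edge in -3.74 w 3.01 OUT -0.73 sig 1.81 [189. 178. 166.]
top 0 edge in -3.77 w 3.07 OUT -0.71 sig 1.85 [191. 183. 164.]<stdin>:13: RuntimeWarning: Mean of empty slice.
  ret = um.true_divide(
Traceback (most recent call last):
ValueError: Initial guess is outside of provided bounds
```

```bash
cat > m2.py <<'E'
from meas import *
from scipy.special import erf
ux=np.array([np.cos(SY),np.sin(SY)]);uy=np.array([-ux[1],ux[0]])
Phi=lambda x,s:.5*(1+erf(x/s/2**.5))
def samp(c,o,base,ts,z,half=.010):
    img=c['color'].astype(float);S=[];V=[]
    for t in ts:
        for s in np.arange(-half,half,.0008):
            uv=proj(c,[*(o+ux*(base+s)+uy*t),z]);S.append(s*1e3);V.append([map_coordinates(img[:,:,k],[[uv[1]],[uv[0]]],order=1)[0] for k in range(3)])
    return np.array(S),np.array(V)
def step(S,V):
    h=S.max()*.7
    f=lambda p:(p[2:5]+(p[5:8]-p[2:5])*Phi(S-p[0],abs(p[1]))[:,None]-V).ravel()
    r=least_squares(f,[0,2,*V[S<-h].mean(0),*V[S>h].mean(0)],loss='soft_l1',f_scale=5);return r.x[0],r.x[1]
def strip(S,V):
    f=lambda p:(p[3:6]+(p[6:9]-p[3:6])*Phi(S-p[0],abs(p[2]))[:,None]+(p[9:12]-p[6:9])*Phi(S-p[0]-p[1],abs(p[2]))[:,None]-V).ravel()
    r=least_squares(f,[-2,3,1.6,*V[S<-7].mean(0),190,190,185,*V[S>6].mean(0)],loss='soft_l1',f_scale=5,bounds=([-9,.5,.8]+[0]*9,[9,6,3]+[255]*9));return r.x
def rep(k,b0):
    for n in('top','scene'):
        o=EDGE[n];c=dict(np.load(f'pics/{n}{k}.png.npz'))
        S,V=samp(c,o,0,np.linspace(.055,.12,30),.05);x=strip(S,V)
        print(n,k,'edge in',x[0].round(2),'w',x[1].round(2),'OUT',(x[0]+x[1]).round(2),'sig',x[2].round(2),x[6:9].round())
        for nm,b in(('front',b0),('back',b0-.14)):
            for w,ts in(('all',np.linspace(-.038,.036,40)),('-',np.linspace(-.038,-.015,20)),('+',np.linspace(.013,.036,20))):
                S,V=samp(c,o,b,ts,.056);print(nm,w,(b*1e3+step(S,V)[0]).round(2),end='  ')
        print()
E
python3 - <<'E'
from m2 import *
for n in('top','scene'):
    c=dict(np.load(f'pics/{n}0.png.npz'));o=EDGE[n]
    for ts in np.linspace(-.1,.1,40),np.linspace(-.1,-.03,25),np.linspace(.03,.1,25):
        S,V=samp(c,o,0,ts,.05);x=strip(S,V);print(n,'in,w,out',x[0].round(2),x[1].round(2),(x[0]+x[1]).round(2),x[2].round(2),x[6:9].round())
    S,V=samp(c,o,-.38,np.linspace(-.1,.1,40),.05,.006);print('back',step(S,V))
rep(9,.038)
E
```

```text
top in,w,out -3.77 3.07 -0.71 1.85 [191. 183. 164.]
top in,w,out -3.7 3.15 -0.54 1.76 [189. 183. 163.]
top in,w,out -3.68 3.01 -0.67 1.82 [188. 179. 166.]
back (np.float64(-1.0326268830116314), np.float64(1.9187772624456128))
scene in,w,out -3.09 1.98 -1.11 2.88 [196. 193. 183.]
scene in,w,out -2.73 2.24 -0.49 2.94 [180. 172. 165.]
scene in,w,out -3.64 2.85 -0.78 2.63 [178. 171. 159.]
back (np.float64(-0.939878036202494), np.float64(2.180420480901472))
top 9 edge in -3.74 w 2.93 OUT -0.8 sig 1.85 [193. 183. 171.]
front all 37.34  front - 37.29  front + 37.57  back all -102.27  back - -102.14  back + -102.33  
scene 9 edge in -3.61 w 2.77 OUT -0.84 sig 2.63 [185. 179. 166.]
front all 37.52  front - 37.58  front + 37.6  back all -101.56  back - -101.67  back + -101.54
```

The edge model fits cleanly: strip 3 mm wide, with the outer edge 0.75 mm inside my first estimate. The plate now overhangs about 38.5 mm and is square to 0.003 rad, so it needs about 1.5 mm more. Returning behind the plate.

Call:
move_arm(rows=[2,-30,0,0,0,0,0.5,2,-35,0,0,0,0,0.5,2,-40,0,0,0,0,0.5,2,-40,0,0,0,0,0.5,1.5,-25,0,0,0,0,0.5,1,-12,0,0,0,0,0.5,0.5,-4,0,0,0,0,0.5,0,0,0,0,0,0,0.5,0,0,0,0,0,0,0.5])

```text
time: 15.5
position: [0.5631, -0.0004, 0.0525]
tool_rot: [0.686, 0.727, -0.0, -0.0]
ft_force: [0.5, 0.4, -1.2]
grip_width: 0.0437
```

```bash
python3 - <<'E'
from h import *
st()
E
```

```text
15.5 pos [ 5.631e+02 -4.000e-01  5.250e+01] q [-0.2   0.69  1.72  0.    0.73 -0.26] w 0.04374435747583922 F [ 0.5  0.4 -1.2] yang 0.0582 zax [-6.e-04  3.e-04 -1.e+00]
```

Call:
move_arm(rows=[0,-1.5,0,0,0,0,0.5,0,-1.5,0,0,0,0,0.5,0,-1,0,0,0,0,0.5,0,-1,0,0,0,0,0.5,0,-0.7,0,0,0,0,0.5,0,0,0,0,0,0,0.5,0,0,0,0,0,0,0.5])

```text
time: 16.2
position: [0.5632, -0.0065, 0.0525]
tool_rot: [0.687, 0.727, 0.0, -0.0]
ft_force: [0.4, 5.8, 0.4]
grip_width: 0.0437
```

```bash
python3 - <<'E'
from h import *
for i in range(3):
  st(); robot.camera('top')
E
```

```text
16.2 pos [563.2  -6.5  52.5] q [-0.21  0.69  1.72  0.    0.73 -0.27] w 0.04374163359524901 F [0.4 5.8 0.4] yang 0.0573 zax [-4.e-04  6.e-04 -1.e+00]
16.25 pos [563.2  -6.6  52.5] q [-0.21  0.69  1.72  0.    0.73 -0.27] w 0.04356632727648464 F [ 0.9  4.7 -0.2] yang 0.0574 zax [-4.e-04  5.e-04 -1.e+00]
16.3 pos [563.2  -6.7  52.5] q [-0.21  0.69  1.72  0.    0.73 -0.27] w 0.04374018665511779 F [0.1 4.7 1.2] yang 0.0573 zax [-5.e-04  4.e-04 -1.e+00]
```

Call:
move_arm(rows=[-0.5,8,0,0,0,0,0.5,-1,16,0,0,0,0,0.5,-2,30,0,0,0,0,0.5,-2,35,0,0,0,0,0.5,-2,40,0,0,0,0,0.5,-2,40,0,0,0,0,0.5,-1,20,0,0,0,0,0.5,0,0,0,0,0,0,0.5])

```text
time: 17.15
position: [0.5523, 0.1853, 0.0526]
tool_rot: [0.685, 0.729, 0.0, 0.0]
ft_force: [-0.6, -0.0, 0.1]
grip_width: 0.0437
```

```bash
python3 - <<'E'
from m2 import *
st()
for n in('scene','top'): snap(n,n+'10.png')
rep(10,.039)
E
```

```text
17.15 pos [552.3 185.3  52.6] q [ 0.13  0.71  1.67 -0.    0.76  0.07] w 0.043703554759416126 F [-0.6 -0.   0.1] yang 0.0627 zax [ 7.e-04 -2.e-04 -1.e+00]
top 10 edge in -3.78 w 3.05 OUT -0.73 sig 1.81 [193. 182. 169.]
front all 39.54  front - 39.44  front + 39.79  back all -99.93  back - -99.82  back + -99.97  
scene 10 edge in -3.54 w 2.67 OUT -0.87 sig 2.67 [186. 182. 170.]
front all 39.72  front - 39.91  front + 39.75  back all -99.4  back - -99.51  back + -99.36
```

Overhang is now about 40.3–40.6 mm. I'll check the scored line directly, and the cap and the other objects too.

```bash
python3 - <<'E'
from m2 import *
for n,eo in(('top',-.72),('scene',-.83)):
    o=EDGE[n];c=dict(np.load(f'pics/{n}10.png.npz'))
    for w,ts in(('all',np.linspace(-.04,.038,60)),('-',np.linspace(-.04,-.01,30)),('+',np.linspace(.008,.038,30))):
        S,V=samp(c,o,0,ts,.056,.008);v=V.sum(1)
        f=lambda p:(p[0]+p[4]*S-p[1]*np.exp(-.5*((S-p[2])/p[3])**2))-v
        r=least_squares(f,[v.max(),150,-.5,2,0],loss='soft_l1',f_scale=15).x;print(n,w,'score-edge mm',(r[2]-eo).round(2),'sig',r[3].round(2))
    z=c['z_map'];K=c['camera_matrix'];v,u=np.mgrid[:400,:640]
    X=(np.stack([(u-K[0,2])/K[0,0]*z,(v-K[1,2])/K[1,1]*z,z],-1)-c['t'])@c['R']
    s=(X[...,:2]-o)@np.stack([ux,uy],1)
    m=(X[...,2]>.09)&(abs(s[...,1])<.13)&(s[...,0]>-.1)&(s[...,0]<0)
    print('cap stand',(np.median(s[m],0)*1e3).round(1),m.sum(),(s[m].max(0)*1e3).round(),(s[m].min(0)*1e3).round())
    p=(abs(s[...,1]+.002)<.04)&(s[...,0]>-.095)&(s[...,0]<.034)
    A=np.c_[s[p]*1,np.ones(p.sum())];print('plate plane',np.linalg.lstsq(A,X[p][:,2],rcond=None)[0].round(4))
a=cv2.imread('pics/scene10.png')[150:290,220:430];b=cv2.imread('pics/top10.png')[130:270,220:430]
cv2.imwrite('pics/two10.png',cv2.resize(np.vstack([a,b]),None,fx=2.1,fy=2.1,interpolation=cv2.INTER_CUBIC))
E
```

```text
top all score-edge mm 0.34 sig 2.55
top - score-edge mm 0.34 sig 2.51
top + score-edge mm 0.34 sig 2.55
cap stand [-35.7 -97.1] 149 [-14. -77.] [ -56. -115.]
plate plane [-0.0508 -0.0193  0.0539]
scene all score-edge mm 0.3 sig 2.76
scene - score-edge mm 0.34 sig 2.81
scene + score-edge mm 0.25 sig 2.72
cap stand [-37.1 -88.5] 123 [-16. -73.] [ -57. -109.]
plate plane [-0.1047 -0.1153  0.0488]
```

View pics/two10.png

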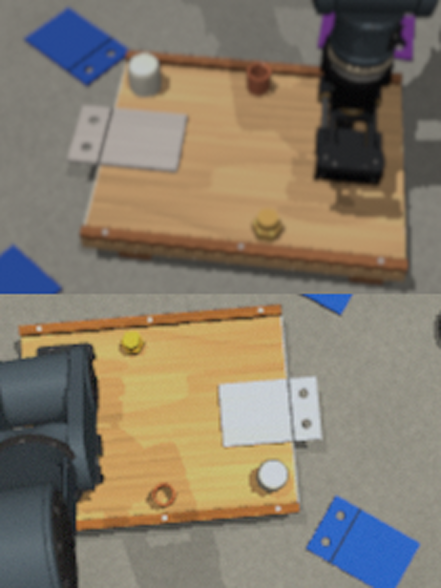

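The scored line lies 0.3 mm past the edge in both cameras, and square. The cap is upright and clear, and nothing else has moved. Raising the arm clear and handing in.

Call:
move_arm(rows=[0,0,10,0,0,0,0.5,0,0,20,0,0,0,0.5,0,0,30,0,0,0,0.5,0,0,30,0,0,0,0.5,0,0,20,0,0,0,0.5,0,0,0,0,0,0,0.5,0,0,0,0,0,0,0.5])

```text
time: 17.95
position: [0.5531, 0.1808, 0.163]
tool_rot: [0.687, 0.727, 0.0, 0.0]
ft_force: [-0.8, -1.1, -0.6]
grip_width: 0.0439
```

```bash
python3 - <<'E'
from m2 import *
st(); snap('scene','scene11.png');snap('top','top11.png');rep(11,.039)
print(robot.hand_in())
E
```

```text
17.95 pos [553.1 180.8 163. ] q [ 0.12  0.54  1.6  -0.    0.99  0.07] w 0.04389171892504544 F [-0.8 -1.1 -0.6] yang 0.0556 zax [ 9.e-04 -1.e-04 -1.e+00]
top 11 edge in -3.74 w 3.03 OUT -0.71 sig 1.84 [190. 180. 169.]
front all 39.56  front - 39.42  front + 39.83  back all -99.94  back - -99.82  back + -99.93  
scene 11 edge in -3.56 w 2.69 OUT -0.87 sig 2.65 [185. 180. 168.]
front all 39.73  front - 39.88  front + 39.78  back all -99.39  back - -99.51  back + -99.34  
the job is handed in; nothing more can be done
None
```

The job is done and handed in at about 18 s. I pushed the cap sideways first, to about 95 mm off the stand's centre line on the −y side, where it stands upright. Then I pushed the plate from its trailing edge, turning it square, until its scored line lay over the metal edge.

- **Scored line:** in both cameras it lies about 0.3 mm beyond the edge and is square to it within about 0.005 rad.
- **Overhang:** fitting the plate's front edge gives 40.3–40.6 mm. Averaging its front and back edges gives 40.5–41 mm, so the methods differ by a few tenths of a millimetre.
- **Clearance and forces:** the cap is about 25 mm clear of the plate. The nipple and coupling look unmoved in the pictures. The highest wrist force I read was about 6 N.
- **Flatness (not confirmed):** the depth-based check was too noisy to use. I judged the plate flat from the pictures, and its balance is well inside the edge.

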